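Close the turning board and hold the bearing cap hole-up over it

ROBOT

A 7-joint arm with a two-finger parallel gripper is mounted at the origin on the work surface. World frame = base frame: x ahead of the robot, y to its left, z up, the work surface at z = 0. Lengths are in mm, angles in rad, forces in N, time in s.
With the tool pointing down it reaches from about 400 to 850 mm from the base axis. Payload 4.4 kg.
Tool frame: the origin (TCP) lies on the mounting face of the last link; the fingertips stand 199 mm ahead of it and the grasp point (between the pads) lies 180 mm ahead of it; z points along the fingers, y is the line along which they close (so a half turn about z gives the same grasp; the last joint's range is limited). The gripper opens to 94 mm and grips with 3 to 60 N. Pads are 16 mm wide; open, the fingers measure 119 mm over their backs; the gripper's body (75 mm by 177 mm) begins 78 mm behind the grasp point.
Start: joints at [-0.066, 0.628, 0.038, 1.517, -0.027, 0.996, -0.02], TCP at [650.012, 0.021, 404.678] pointing down, gripper open.
Joint ranges: [-3.06, 3.06], [-0.37, 2.12], [-1.25, 1.32], [0.18, 2.47], [-1.1, 4.24], [0.23, 1.98], [-2.94, 2.94]. Speed limits (rad/s): [2.57, 2.57, 3.14, 3.14, 3.14, 3.14, 3.14].

INTERFACE

Orientations are given as a unit quaternion [w, x, y, z].
In Python, from station import robot, imaging, probe_bus, job gives the robot as it stands (robot), with the cameras (imaging), the readings (probe_bus) and the job (job).
- The arm moves only by the tool drive_effector, called after "Call:" as name(argument=value, ...), one argument or row to a line, values as JSON. Schema: {"type":"object","properties":{"increments":{"type":"array","items":{"type":"array","prefixItems":[{"type":"array","items":{"type":"number"},"minItems":3,"maxItems":3},{"type":"number"},{"type":"number"}],"minItems":3,"maxItems":3},"minItems":1,"maxItems":20},"force":{"type":"number"},"only":{"type":"string"},"quiet":{"type":"boolean"},"lines":{"type":"string"}},"required":["increments"],"additionalProperties":false}. increments is a list of rows, 1 to 20 of them, each written [[dx, dy, dz], turn, opening]: dx, dy, dz in mm, then a turn about the tool's z in rad, then the opening from 0.0 (shut) to 1.0 (fully open); each row is the pose to reach, as a shift and turn from the pose commanded when the call began, along the tool's axes at that moment; what a row does not reach only later rows make up. A row lasts 1/12 s, in which the tool goes at most 41.7 mm and 0.125 rad, less where a joint would pass 70% of its speed; a pose out of reach is approached as far as the arm can. The fingers move at their own pace and stop on an object; force is the grip in N (left out, the last holds). Time passes only in rows, so rows that do not move let the fingers close. The tool returns the time, the measured TCP pose, the force, the opening and the grip force at its end. only (a regular expression) keeps the lines of the reply that match it, lines (a string "A,B") keeps lines A to B, and quiet returns only ok. Input that does not fit is refused with a message, and nothing moves.
- probe_bus.read_state(): the state, without advancing time (a new reading comes with each control period).
- imaging.camera(name): name is "scene" or "side" or "wrist"; returns the picture (400x640x3 uint8, blue, green, red); there is no depth.
- imaging.get_calibration(name): a dict with "mtx" (3x3 intrinsics, pixels), "dist" ([k1, k2, p1, p2, k3] as OpenCV has them; the pictures are not rectified), "position" and "rotation" of the camera in the world. Camera axes: x right, y down, z forward; pixel columns grow to the right and rows downward; lengths in mm; the calibration is good to about 2 mm. A picture is of the moment at which its call begins: read the wrist's pose just before it. get_calibration takes no time and is no camera call; for the wrist camera it gives the pose at the moment of the call.
- job.hand_in(): hands the job in; it is judged then, once.
The state is a dict: "t": time; "joints": joint angles; "qd": joint speeds; "joint_efforts": joint torques, N m; "tcp_pos": TCP position; "eef_rot": TCP orientation; "force": force on the tool from outside, world axes, zero at the start; "torque": the same for the moment, N m; "finger_gap": opening from 0.0 (shut) to 1.0 (fully open); "grip_force": force on a finger pad.
Only numpy, scipy, OpenCV 4.12 (cv2) and the standard library are available. Lean on these libraries where they do the work, as an engineer would, in place of code of your own. Each camera call takes 0.05 s, during which the arm holds its last target. There are 200 camera calls.

TASK

First slide the loose half of the wooden turning board flush against the fixed half, edges in line, so no gap is left to swallow small parts, and let go of it. Then find which face of the square aluminium bearing cap has the blind hole, turn the cap over so that the hole faces straight up, and finish still holding it level in the gripper, hole-up, about 10 cm above the middle of the closed board, ready to be loaded. Leave everything else on the bench where it is.

Things in the scene. Friction and masses are not known exactly. Their poses are not given: they have to be found in the camera images.
- cap: bearing cap: bare aluminium block 56 x 56 x 40 mm, 175-325 g, lying on its side (56 mm tall) at any yaw. One square face has a central blind hole, 35 mm wide, 28 mm deep; other faces plain. Origin at the block's centre; x runs along the hole axis, out of its mouth; square faces at x = +-20, sides at y, z = +-28 mm. Tipped over 35 deg towards its plain square face, it topples on to it.
- board: fixed half of the wooden turning board, screwed to the bench: 60 mm (x) by 90 mm (y), 18 mm thick. Origin at the centre of its underside. A steel end stop 40 mm wide, 12 mm thick, 34 mm tall stands against its +y end; its -y end is the free joining face.
- loose: loose half of the board, same wood and size: 60 mm (x) by 90 mm (y), 18 mm thick, 140-260 g, no end stop; lies flat, 30 to 60 mm off the joining face, a little sideways and askew. Origin at the centre of its underside. Butted flush, its origin is at (0, -90 mm) in the fixed half's frame, same yaw.
- seam (a point): middle of the fixed half's joining face at the top surface (18 mm above the bench): the middle of the board once it is closed. Axes as the fixed half.
- loupe: bystander, to be left alone: black eyeglass loupe standing on its wide end, 38 mm across, 26 mm tall; origin at the centre of its underside
- dustcap: bystander, to be left alone: flat black round dust cap, 48 mm across, 12 mm tall; origin at the centre of its underside
- die: bystander, to be left alone: small round stepped aluminium press die, 32 mm across, 18 mm tall; origin at the centre of its underside
- tweezers: bystander, to be left alone: brass tweezers lying flat, 120 mm long; origin on its underside, near its middle
- driver: bystander, to be left alone: small steel screwdriver lying flat, 110 mm long; origin on its underside, near its middle
- blower: bystander, to be left alone: black rubber dust blower bulb standing up, 52 mm across, 75 mm tall; origin at the centre of its underside
- weight: bystander, to be left alone: small brass weight with a knob, 36 mm across, 36 mm tall; origin at the centre of its underside

How it is judged:
By the outcome, as a careful person would: the job done as asked, in the order asked, and still so for the second after the job is handed in, while the arm keeps its last pose, push and grip.
It also fails if it takes over 72 s, if anything falls off the work surface, if the arm or the gripper's body presses on something with over 40 N, if the wrist force passes 120 N, or if a joint passes its speed limit or range.

## Working session

There is one attempt and no reset: what is moved stays moved. The work goes in short steps, Python scripts to look and compute and a tool call to move; the robot and the scene stay as the last step left them, time stands still between calls to the robot, and variables do not carry over. Pictures are saved under pics/ and viewed, at most 10 in all, crops included, and the job is handed in when it is done.

```bash
ls; mkdir -p pics; cat > h.py <<'E'
import numpy as np, cv2
from station import robot, imaging, probe_bus, job
def snap(n,f):
    c=imaging.get_calibration(n); im=imaging.camera(n); cv2.imwrite(f'pics/{f}.png',im); np.savez(f'pics/{f}.npz',**{k:np.array(c[k]) for k in('mtx','dist','position','rotation')}); return im
def rot(c):
    R=np.array(c['rotation'],float)
    if R.size==4:
        from scipy.spatial.transform import Rotation as Q; R=Q.from_quat(R.ravel()[[1,2,3,0]]).as_matrix()
    return R
def px2w(f,pts,z):
    c=np.load(f'pics/{f}.npz'); R=rot(c); p=cv2.undistortPoints(np.array(pts,float).reshape(-1,1,2),c['mtx'],c['dist']).reshape(-1,2)
    d=np.c_[p,np.ones(len(p))]@R.T; o=c['position']; z=np.broadcast_to(z,len(p))
    return o+d*((z-o[2])/d[:,2])[:,None]
def w2px(f,P):
    c=np.load(f'pics/{f}.npz'); R=rot(c); rv=cv2.Rodrigues(R.T)[0]
    return cv2.projectPoints(np.array(P,float).reshape(-1,1,3),rv,-R.T@c['position'],c['mtx'],c['dist'])[0].reshape(-1,2)
E
python3 - <<'E'
from h import *
a=snap('scene','s0');b=snap('side','d0');w=snap('wrist','w0')
for n in('scene','side','wrist'):print(n,imaging.get_calibration(n))
print(probe_bus.read_state())
E
```

```text
pics
station.py
scene {'mtx': array([[434.32357893,   0.        , 325.88378974],
       [  0.        , 434.32357893, 202.66260073],
       [  0.        ,   0.        ,   1.        ]]), 'dist': array([-0.11750008,  0.        ,  0.        ,  0.        ,  0.        ]), 'position': array([1431.01381019,  474.57448643,  799.7453886 ]), 'rotation': array([-0.23061268,  0.45921468,  0.76707585, -0.38410195])}
side {'mtx': array([[422.82398172,   0.        , 319.66358313],
       [  0.        , 422.82398172, 200.74554238],
       [  0.        ,   0.        ,   1.        ]]), 'dist': array([0.01570864, 0.        , 0.        , 0.        , 0.        ]), 'position': array([133.22507186, 767.37550875, 805.83128896]), 'rotation': array([ 0.09945187, -0.22841789,  0.87625626, -0.41244341])}
wrist {'mtx': array([[287.49032705,   0.        , 320.07225518],
       [  0.        , 287.49032705, 204.1895217 ],
       [  0.        ,   0.        ,   1.        ]]), 'dist': array([-0.03987862,  0.        ,  0.        ,  0.        ,  0.        ]), 'position': array([649.36654261,  84.38456239, 384.83652786]), 'rotation': array([ 1.45513737e-01,  9.89355243e-01,  3.70332726e-04, -1.34820506e-03])}
{'t': 0.15, 'joints': array([-0.06577581,  0.62911625,  0.03846854,  1.51808735, -0.02697727,
        0.99629862, -0.01999775]), 'qd': array([-0.00116285, -0.00280499, -0.00060949, -0.00367555, -0.0008185 ,
       -0.00069069,  0.00131453]), 'joint_efforts': array([ 1.52036100e-03, -5.50088596e+01,  1.14465751e+00, -1.86816269e+01,
       -5.22438856e-02,  2.09789607e-02,  9.34746663e-05]), 'tcp_pos': array([6.49796816e+02, 6.05146744e-03, 4.03993131e+02]), 'eef_rot': array([-4.79338017e-04,  7.07115349e-01,  7.07097871e-01, -5.04052123e-04]), 'force': array([-0.95835067, -0.1611679 ,  0.38613303]), 'torque': array([ 0.01773104,  0.01231142, -0.03846521]), 'grip_force': 0.0, 'finger_gap': 0.9991566603713419}
```

View pics/s0.png

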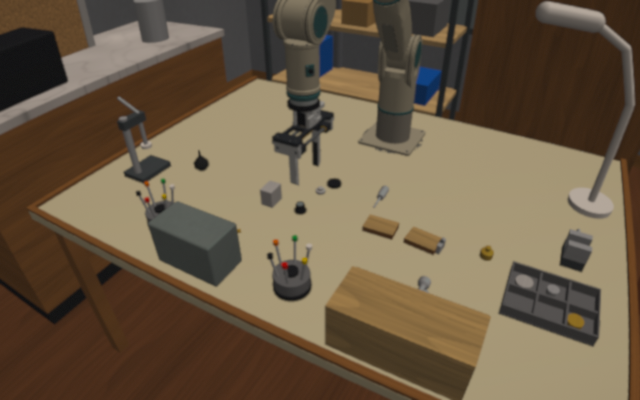

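View pics/w0.png

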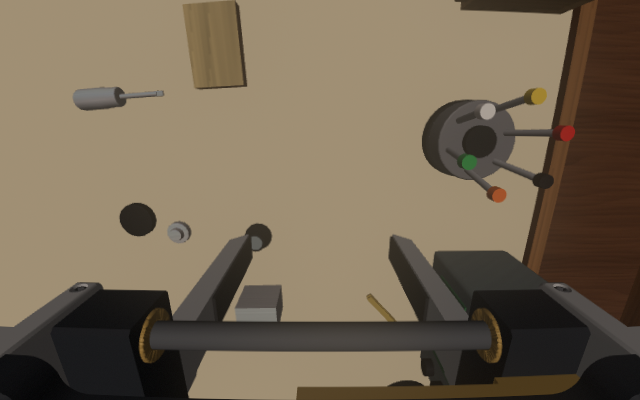

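View pics/d0.png

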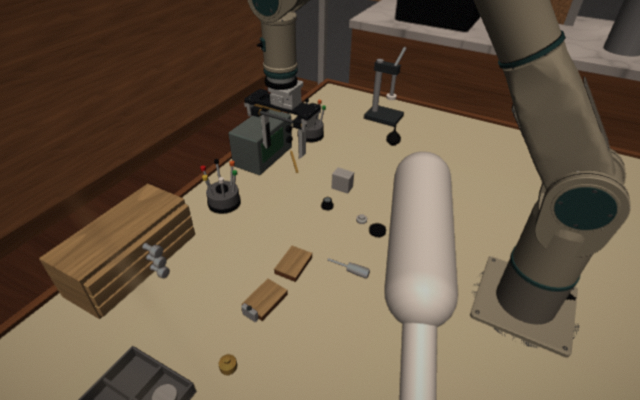

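```bash
python3 - <<'E'
from h import *
a=cv2.imread('pics/s0.png');b=cv2.imread('pics/d0.png');w=cv2.imread('pics/w0.png')
r=lambda i,x,y,s,wd,ht:cv2.resize(i[y:y+ht,x:x+wd],None,fx=s,fy=s,interpolation=cv2.INTER_CUBIC)
t=np.hstack([r(a,240,170,3.6,110,75),r(b,315,155,3.6,110,75)])[:,:792]
u=np.hstack([r(a,355,180,4,100,80),r(b,235,240,4,98,80)])
cv2.imwrite('pics/c1.png',np.vstack([t,u[:,:792]]))
print(px2w('w0',[[237,305],[283,305],[240,287],[281,288],[282,320],[237,321]],[56]*6).round())
print(px2w('w0',[[184,3],[235,0],[194,87],[242,86]],18).round(1))
print(px2w('d0',[[277,200+95],[300,250]],0).round())
E
```

```text
[[ 536. -157.   56.]
 [ 599. -156.   56.]
 [ 543. -129.   56.]
 [ 597. -130.   56.]
 [ 596. -180.   56.]
 [ 534. -183.   56.]]
[[494.4 211.4  18. ]
 [552.8 213.1  18. ]
 [496.4 121.3  18. ]
 [554.7 121.7  18. ]]
[[510. 266.   0.]
 [538. 116.   0.]]
```

View pics/c1.png

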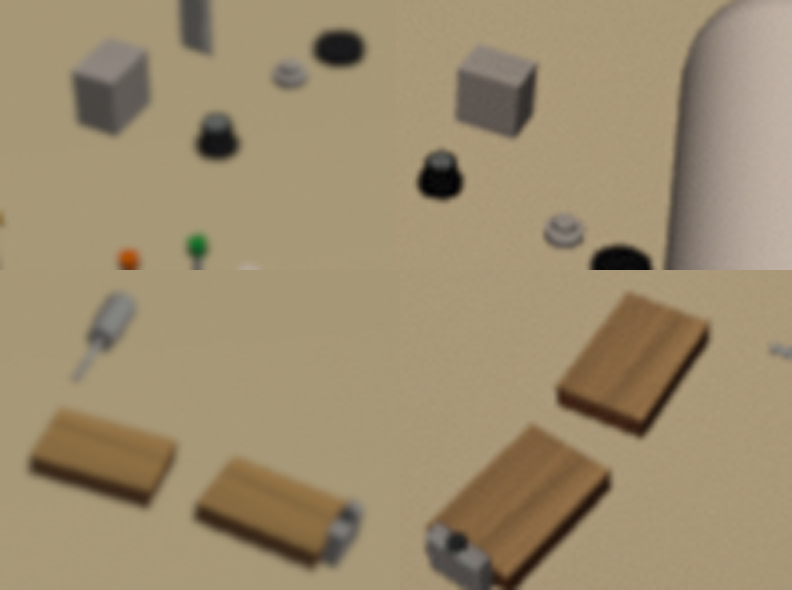

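Call:
drive_effector(
  increments=[
    [[175, -125, 0], 0, 1],
    [[175, -125, 0], 0, 1],
    [[175, -125, 0], 0, 1],
    [[175, -125, 0], 0, 1],
    [[175, -125, 0], 0, 1],
    [[175, -125, 0], 0, 1],
    [[175, -125, 0], 0, 1],
    [[175, -125, 0], 0, 1],
    [[175, -125, 0], 0, 1],
  ],
)

```text
t: 0.9
tcp_pos: [526.0, 173.3, 404.7]
eef_rot: [0.001, 0.708, 0.706, -0.0]
force: [0.0, 0.0, 0.1]
finger_gap: 0.999
grip_force: 0.0
```

```bash
python3 -c "
from h import *
im=snap('wrist','w1'); cv2.imwrite('pics/w1c.png',cv2.resize(im[0:260,180:480],None,fx=2.6,fy=2.3,interpolation=cv2.INTER_CUBIC))"
```

```text
(no output)
```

View pics/w1c.png

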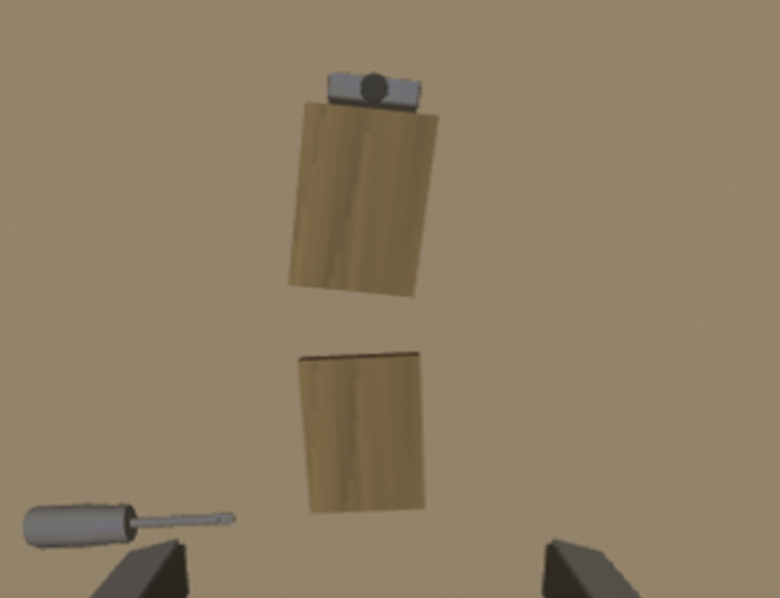

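Fixed half corners in the crop: (305,102),(438,116),(414,297),(290,285). Loose half top corners: (299,360),(419,354),(425,509),(311,513). The screwdriver lies to the lower left, clear of the closing path.

```bash
cat >> h.py <<'E'
def rect(P): # P: corners TL,TR,BR,BL of 60x90 -> centre, yaw (rigid fit)
    M=np.array([[-30,45],[30,45],[30,-45],[-30,-45]],float); c=P.mean(0); H=M.T@(P-c)
    th=np.arctan2(H[0,1]-H[1,0],H[0,0]+H[1,1]); R=np.array([[np.cos(th),-np.sin(th)],[np.sin(th),np.cos(th)]])
    return c,th,np.abs(M@R.T+c-P).max(),R
E
python3 - <<'E'
from h import *
f=lambda p:np.array(p)/[2.6,2.3]+[180,0]
F=px2w('w1',f([(305,102),(438,116),(414,297),(290,285)]),18)[:,:2]
L=px2w('w1',f([(299,360),(419,354),(425,509),(311,513)]),18)[:,:2]
cF,tF,eF,R=rect(F);cL,tL,eL,_=rect(L);print(cF,tF,eF,cL,tL,eL)
print('target',cF+R@[0,-90],'seam',cF+R@[0,-45],'loose in F',R.T@(cL-cF))
s=probe_bus.read_state();print(s['tcp_pos'],s['eef_rot'])
E
```

```text
[524.54285569 291.78959017] -0.10531723346139836 0.42903839222708484 [525.15871137 166.42356523] 0.04757028998525601 0.6486973441030841
target [515.0818172  202.28825638] seam [519.81233645 247.03892328] loose in F [  13.79125213 -124.60666456]
[526.13485489 173.05049237 404.60824379] [ 6.27166711e-04  7.08280463e-01  7.05930854e-01 -1.51826438e-04]
```

Call:
drive_effector(
  increments=[
    [[-8.6, 0, 160], -0.048, 1],
    [[-8.6, 0, 160], -0.048, 1],
    [[-8.6, 0, 160], -0.048, 1],
    [[-8.6, 0, 160], -0.048, 1],
    [[-8.6, 0, 180], -0.048, 1],
    [[-8.6, 0, 195], -0.048, 1],
    [[-8.6, 0, 202.7], -0.048, 1],
    [[-8.6, 0, 202.7], -0.048, 1],
    [[-8.6, 0, 202.7], -0.048, 0.5],
    [[-8.6, 0, 202.7], -0.048, 0.5],
    [[-8.6, 0, 202.7], -0.048, 0.5],
    [[-8.6, 0, 202.7], -0.048, 0.5],
    [[-8.6, 0, 202.7], -0.048, 0.5],
    [[-8.6, 0, 202.7], -0.048, 0.5],
  ],
  force=25,
)

```text
t: 2.12
tcp_pos: [525.2, 166.5, 202.4]
eef_rot: [0.0, 0.69, 0.724, 0.0]
force: [-0.6, 0.2, 3.1]
finger_gap: 0.637
grip_force: 25.0
```

Call:
drive_effector(
  increments=[
    [[6, -2, 0], 0.04, 0.5],
    [[10, -4, 0], 0.08, 0.5],
    [[14, -6, 0], 0.12, 0.5],
    [[18, -8.4, 0], 0.153, 0.5],
    [[24, -8.4, 0], 0.153, 0.5],
    [[29, -8.4, 0], 0.153, 0.5],
    [[32, -8.4, 0], 0.153, 0.5],
    [[34, -8.4, 0], 0.153, 0.5],
    [[35, -8.4, 0], 0.153, 0.5],
    [[36, -8.4, 0], 0.153, 0.5],
    [[36.5, -8.4, 0], 0.153, 0.5],
    [[37, -8.5, 0], 0.153, 0.5],
    [[37, -8.5, 0], 0.153, 0.5],
  ],
)

```text
t: 3.2
tcp_pos: [515.2, 202.4, 202.4]
eef_rot: [0.001, 0.743, 0.669, 0.0]
force: [-0.3, -3.2, 6.1]
finger_gap: 0.634
grip_force: 25.0
```

Call:
drive_effector(
  increments=[
    [[1, 0, 0], 0, 0.5],
    [[2, 0, 0], 0, 0.5],
    [[3, 0, 0], 0, 0.5],
    [[3, 0, 0], 0, 0.5],
  ],
)

```text
t: 3.53
tcp_pos: [515.4, 203.4, 202.4]
eef_rot: [0.001, 0.744, 0.668, -0.001]
force: [-0.5, -8.6, 8.1]
finger_gap: 0.635
grip_force: 25.0
```

Call:
drive_effector(
  increments=[
    [[2, 0, 0], 0, 0.8],
    [[1, 0, 0], 0, 1],
    [[1, 0, 0], 0, 1],
    [[1, 0, 0], 0, 1],
    [[1, 0, -20], 0, 1],
    [[1, 0, -60], 0, 1],
    [[1, 0, -100], 0, 1],
    [[1, 0, -120], 0, 1],
    [[1, 0, -120], 0, 1],
    [[1, 0, -120], 0, 1],
  ],
)

```text
t: 4.37
tcp_pos: [515.3, 207.5, 323.0]
eef_rot: [0.0, 0.743, 0.669, 0.001]
force: [-0.8, 0.2, 0.1]
finger_gap: 1.001
grip_force: 0.0
```

```bash
python3 -c "
from h import *
im=snap('wrist','w2'); cv2.imwrite('pics/w2c.png',cv2.resize(im[0:250,200:440],None,fx=3.3,fy=2.4,interpolation=cv2.INTER_CUBIC))"
```

```text
(no output)
```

View pics/w2c.png

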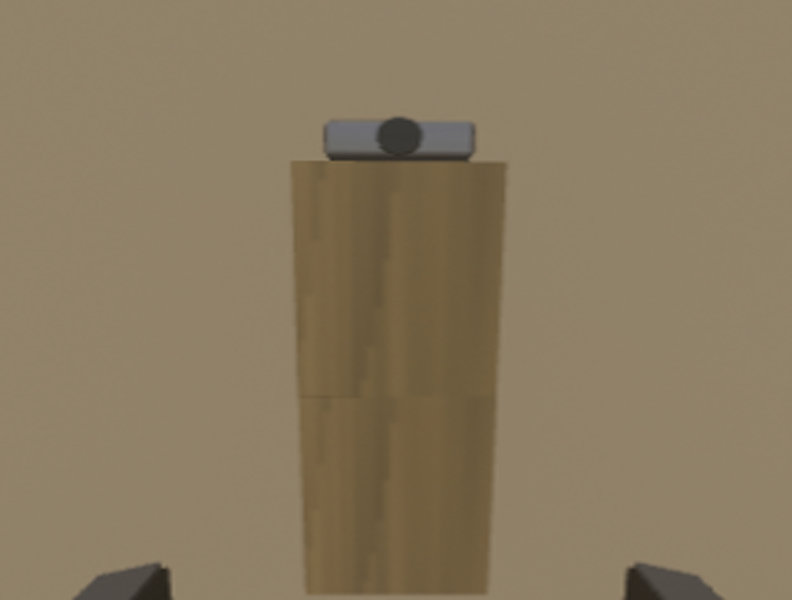

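The board is closed: the seam at crop row 396 shows no gap, and the edges are in line (left 299/300, right 496/494). Next I'll look at the cap from its −y side.

Call:
drive_effector(
  increments=[
    [[-375, 92, 0], 2.9, 1],
    [[-375, 92, 0], 2.9, 1],
    [[-375, 92, 0], 2.9, 1],
    [[-375, 92, 0], 2.9, 1],
    [[-375, 92, 0], 2.9, 1],
    [[-375, 92, 0], 2.9, 1],
    [[-375, 92, 0], 2.9, 1],
    [[-375, 92, 0], 2.9, 1],
    [[-375, 92, 0], 2.9, 1],
    [[-375, 92, 0], 2.9, 1],
    [[-375, 92, 0], 2.9, 1],
    [[-375, 92, 0], 2.9, 1],
    [[-375, 92, 0], 2.9, 1],
    [[-375, 92, 0], 2.9, 1],
    [[-375, 92, 0], 2.9, 1],
    [[-375, 92, 0], 2.9, 1],
    [[-375, 92, 0], 2.9, 1],
    [[-375, 92, 0], 2.9, 1],
    [[-375, 92, 0], 2.9, 1],
    [[-375, 92, 0], 2.9, 1],
  ],
)

```text
t: 6.08
tcp_pos: [566.8, -175.2, 319.7]
eef_rot: [0.001, 0.868, -0.497, -0.002]
force: [-0.2, 0.5, -0.1]
finger_gap: 0.999
grip_force: 0.0
```

Call:
drive_effector(
  increments=[
    [[0, 0, 0], 0.4, 1],
    [[0, 0, 0], 0.4, 1],
    [[0, 0, 0], 0.4, 1],
    [[0, 0, 0], 0.4, 1],
    [[0, 0, 0], 0.4, 1],
  ],
)

```text
t: 6.5
tcp_pos: [567.0, -175.2, 320.1]
eef_rot: [0.001, 0.754, -0.657, -0.001]
force: [0.9, 0.4, -0.1]
finger_gap: 1.001
grip_force: 0.0
```

```bash
python3 -c "
from h import *
im=snap('wrist','w3'); cv2.imwrite('pics/w3c.png',cv2.resize(im[60:310,160:480],None,fx=2.4,fy=2.4,interpolation=cv2.INTER_CUBIC));print(probe_bus.read_state()['joints'])
f=np.array([[397.5,396]])/[3.3,2.4]+[200,0];print('seam',px2w('w2',f,18))"
```

```text
[-0.23686848  0.81237044  0.85047336  1.77530966 -0.75513504  0.91802955
 -2.05320799]
seam [[519.64933995 246.9617557   18.        ]]
```

View pics/w3c.png

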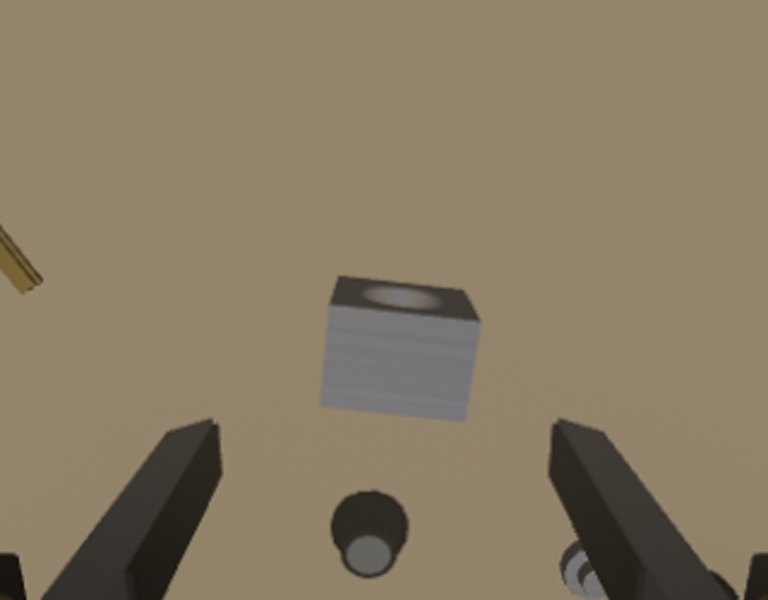

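The hole is in the −y face: dark mouth at crop (400,297). The cap's top corners are (331,305),(480,321),(467,421),(320,406). The loupe base is around (370,525).

```bash
python3 - <<'E'
from h import *
f=lambda p:np.array(p)/2.4+[160,60]
P=px2w('w3',f([(331,305),(480,321),(467,421),(320,406)]),56)[:,:2];print(P,np.linalg.norm(P-np.roll(P,-1,0),axis=1))
C=P.mean(0);h=(P[0]+P[1]-P[2]-P[3]);h/=np.linalg.norm(h);s=P[1]-P[0]+P[2]-P[3];s/=np.linalg.norm(s)
print('C',C,'h',h,np.arctan2(*h[::-1]),'side',np.arctan2(*s[::-1]))
print('loupe',px2w('w3',f([(370,575),(370,490)]),[20,0]))
st=probe_bus.read_state();from scipy.spatial.transform import Rotation as Q
R=Q.from_quat(np.array(st['eef_rot'])[[1,2,3,0]]).as_matrix();tx=R[:2,0];ty=R[:2,1]
print('toolx yaw',np.arctan2(tx[1],tx[0]));G=C+10*h-st['tcp_pos'][:2];print('dx,dy',G@tx,G@ty)
E
```

```text
[[ 588.08489564 -198.72755838]
 [ 533.18356099 -200.24668598]
 [ 531.0475819  -160.46054359]
 [ 587.65066015 -158.91925   ]] [54.92234787 39.84343776 56.62405896 39.81067666]
C [ 559.99167467 -179.58850949] h [ 0.03227456 -0.99947904] -1.5385161645525482 side -3.1141529051031207
loupe [[555.99313906 -61.60558058  20.        ]
 [560.81613071 -95.60360167   0.        ]]
toolx yaw -1.4311793158259618
dx,dy 13.212789770191138 8.67063740224013
```

Call:
drive_effector(
  increments=[
    [[13.2, 8.7, 0], 0.11, 1],
    [[13.2, 8.7, 40], 0.11, 1],
    [[13.2, 8.7, 75], 0.11, 1],
    [[13.2, 8.7, 96], 0.11, 1],
    [[13.2, 8.7, 96], 0.11, 1],
    [[13.2, 8.7, 96], 0.11, 1],
    [[13.2, 8.7, 96], 0.11, 0.4],
    [[13.2, 8.7, 96], 0.11, 0.4],
    [[13.2, 8.7, 96], 0.11, 0.4],
    [[13.2, 8.7, 96], 0.11, 0.4],
    [[13.2, 8.7, 96], 0.11, 0.4],
    [[13.2, 8.7, 96], 0.11, 0.4],
    [[13.2, 8.7, 96], 0.11, 0.4],
  ],
  force=15,
)

```text
t: 7.63
tcp_pos: [560.8, -189.9, 226.5]
eef_rot: [-0.0, 0.717, -0.698, 0.0]
force: [0.6, 1.2, 2.5]
finger_gap: 0.596
grip_force: 15.0
```

Call:
drive_effector(
  increments=[
    [[8, 0, 0], 0, 0.4],
    [[16, 0, 0], 0, 0.4],
    [[24, 0, 0], 0, 0.4],
    [[30, 0, 0], 0, 0.4],
    [[30, 0, 0], 0, 0.4],
  ],
)

```text
t: 8.05
tcp_pos: [561.3, -220.9, 226.4]
eef_rot: [-0.0, 0.716, -0.698, 0.0]
force: [-0.4, 1.5, 4.2]
finger_gap: 0.596
grip_force: 15.0
```

Call:
drive_effector(
  increments=[
    [[-6, 0, -3.3], 0, 0.4],
    [[-13, 0, -6.2], 0, 0.4],
    [[-20, 0, -8], 0, 0.4],
    [[-27, 0, -8.7], 0, 0.4],
    [[-34, 0, -8.5], 0, 0.4],
    [[-41.5, 0, -7.6], 0, 0.4],
    [[-48.5, 0, -5.6], 0, 0.4],
    [[-55, 0, -2.7], 0, 0.4],
    [[-60, 0, 0], 0, 0.4],
    [[-60, 0, 0], 0, 0.4],
  ],
)

```text
t: 8.88
tcp_pos: [559.7, -159.2, 225.8]
eef_rot: [0.0, 0.717, -0.697, 0.0]
force: [-0.3, 0.4, -0.5]
finger_gap: 0.594
grip_force: 15.0
```

```bash
python3 -c "
from h import *
a=snap('side','d1')[130:230,280:420]; b=snap('scene','s1')[150:250,210:350]; cv2.imwrite('pics/c2.png',cv2.resize(np.hstack([a,b]),None,fx=2.8,fy=2.8,interpolation=cv2.INTER_CUBIC))"
```

```text
(no output)
```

View pics/c2.png

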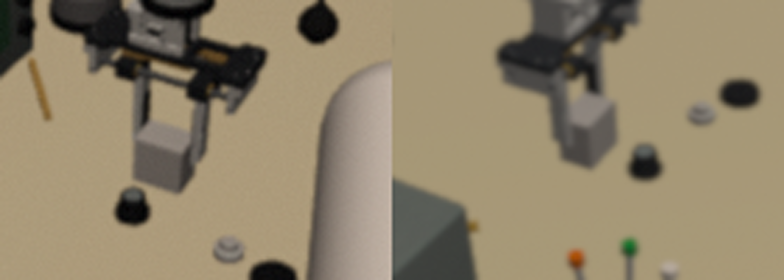

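The pads held the cap upright, so it moved instead of tipping. I'll try a light grip so it sags when lifted, while moving it back away from the loupe.

Call:
drive_effector(
  increments=[
    [[0, 0, 0], 0, 0.4],
    [[0, 0, 0], 0, 0.4],
    [[0, 0, -8], 0, 0.4],
    [[0, 0, -16], 0, 0.4],
    [[0, 0, -25], 0, 0.4],
    [[20, 0, -25], 0, 0.4],
    [[45, 0, -25], 0, 0.4],
    [[70, 0, -25], 0, 0.4],
    [[90, 0, -25], 0, 0.4],
    [[90, 0, -25], 0, 0.4],
    [[90, 0, -25], 0, 0.4],
  ],
  force=5,
)

```text
t: 9.9
tcp_pos: [561.7, -251.6, 252.0]
eef_rot: [0.0, 0.715, -0.699, 0.001]
force: [0.4, 1.3, -1.7]
finger_gap: 0.597
grip_force: 5.0
```

```bash
python3 -c "
from h import *
a=snap('side','d2')[110:210,280:420]; b=snap('scene','s2')[130:230,190:330]; cv2.imwrite('pics/c3.png',cv2.resize(np.hstack([a,b]),None,fx=2.8,fy=2.8,interpolation=cv2.INTER_CUBIC))"
```

```text
(no output)
```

View pics/c3.png

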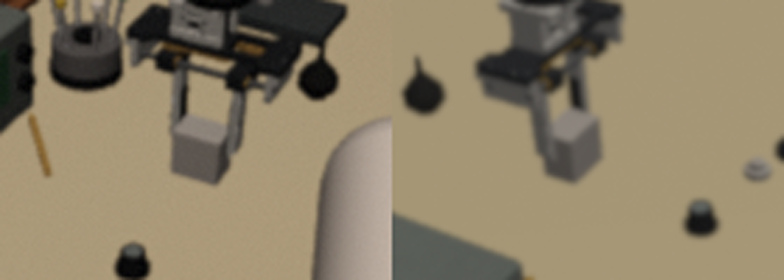

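Call:
drive_effector(
  increments=[
    [[0, 0, 10], 0, 0.4],
    [[0, 0, 20], 0, 0.4],
    [[0, 0, 25.5], 0, 0.4],
    [[0, 0, 25.5], 0, 0.4],
    [[0, 0, 25.5], 0, 1],
    [[0, 0, 25.5], 0, 1],
    [[0, 0, 25.5], 0, 1],
    [[0, 0, 25.5], 0, 1],
    [[0, 0, 0], 0, 1],
    [[0, 0, -15], 0, 1],
    [[40, 0, -15], 0, 1],
    [[60, 0, -15], 0, 1],
    [[60, 0, -15], 0, 0],
    [[60, 0, -15], 0, 0],
    [[60, 0, -15], 0, 0],
    [[60, 0, -15], 0, 0],
    [[60, 0, -15], 0, 0],
    [[60, 0, -15], 0, 0],
    [[60, 0, -15], 0, 0],
    [[60, 0, -15], 0, 0],
  ],
)

```text
t: 11.67
tcp_pos: [563.9, -309.4, 265.9]
eef_rot: [-0.0, 0.717, -0.697, -0.0]
force: [-0.2, 0.0, -0.0]
finger_gap: 0.465
grip_force: 0.0
```

```bash
python3 -c "
from h import *
snap('wrist','w4')
a=cv2.imread('pics/w4.png'); cv2.imwrite('pics/w4c.png',cv2.resize(a,None,fx=1.25,fy=1.25))"
```

```text
(no output)
```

View pics/w4c.png

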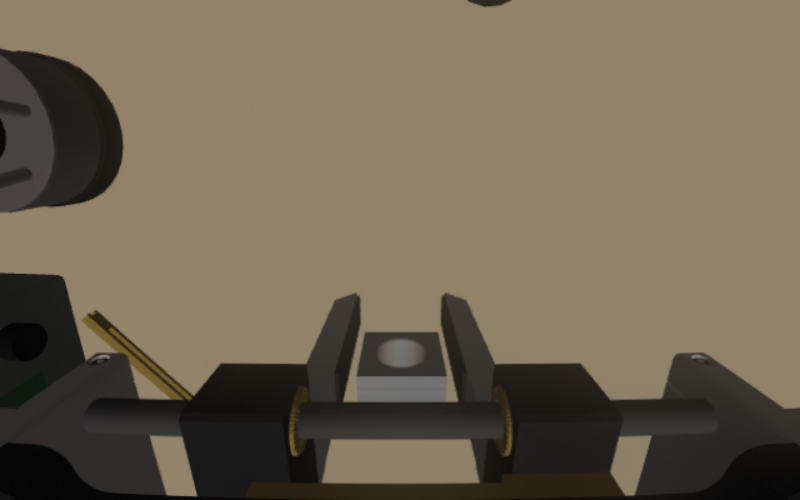

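The cap stands upright between the half-closed fingers, hole mouth at (400,352) facing the camera. Its top-front edge runs from (357,376) to (447,376).

```bash
python3 - <<'E'
from h import *
f=lambda p:np.array(p)/1.25
print(px2w('w4',f([(357,376),(447,376),(363,332),(437,332)]),[56,56,0,0]).round(1))
E
```

```text
[[ 588.5 -257.4   56. ]
 [ 532.6 -258.9   56. ]
 [ 590.2 -257.1    0. ]
 [ 533.3 -258.6    0. ]]
```

Call:
drive_effector(
  increments=[
    [[0, 0, 0], 0, 0],
    [[0, 0, 0], 0, 0],
    [[0, 0, 17], 0, 0],
    [[0, 0, 17], 0, 0],
    [[0, 0, 17], 0, 0],
    [[0, 0, 17], 0, 0],
    [[0, 0, 17], 0, 0],
  ],
)

```text
t: 12.3
tcp_pos: [563.8, -310.1, 249.6]
eef_rot: [0.0, 0.716, -0.698, 0.0]
force: [-0.3, 0.3, 0.0]
finger_gap: 0.011
grip_force: 0.0
```

Call:
drive_effector(
  increments=[
    [[-20, 0, 0], 0, 0],
    [[-38, 0, 0], 0, 0],
    [[-44, 0, 0], 0, 0],
    [[-49, 0, -3], 0, 0],
    [[-54, 0, -5.8], 0, 0],
    [[-59, 0, -8.2], 0, 0],
    [[-64, 0, -10.3], 0, 0],
    [[-64, 0, -10.3], 0, 0],
  ],
)

```text
t: 12.97
tcp_pos: [562.3, -245.1, 259.8]
eef_rot: [-0.0, 0.717, -0.697, -0.0]
force: [-0.3, 0.4, 0.4]
finger_gap: 0.004
grip_force: 0.1
```

```bash
python3 -c "
from h import *
for n in('side','scene'):
  im=snap(n,n+'5')
im=snap('wrist','w5');g=cv2.cvtColor(im,cv2.COLOR_BGR2GRAY)
for r in range(225,330,5): print(r,g[r,285:360:5])
print(probe_bus.read_state()['tcp_pos'])
"
```

```text
225 [109  61  60  59  72 106 112 113 112 107  88  59  59  60  59]
230 [ 77  59  58  71  94 106 111 112 109 104  94  77  58  59  59]
235 [ 59  58  58  71  94 103  65 110  58 100  91  75  58  57  57]
240 [59 59 59 68 53 53 53 44 53 53 53 69 53 58 58]
245 [59 58 58 60 53 52 53 42 52 52 53 58 55 57 57]
250 [58 57 56 53 52 51 51 34 51 52 52 51 57 56 57]
255 [58 57 57 52 52 51 50 34 51 51 52 51 56 55 57]
260 [57 57 56 51 51 50 51 32 50 50 50 50 54 55 55]
265 [56 56 55 50 51 50 49 33 49 49 50 49 54 54 55]
270 [112 111 105  50  50  49  48  61  48  49  49  50  99 109 109]
275 [112 111  88  49  48  49  48  61  48  48  48  49  81 109 109]
280 [113 112  49  49  48  48  48  61  48  48  48  49  48 110 110]
285 [112 111  49  48  48  47  48  60  47  48  47  48  48 108 109]
290 [110 110  49  48  47  47  47  60  47  47  46  47  47 108 109]
295 [26 24 25 25 23 22 39 60 41 21 23 23 24 23 26]
300 [24 22 24 23 22 22 38 67 39 21 22 21 24 23 24]
305 [23 23 21 21 20 18 37 75 37 19 19 20 21 22 23]
310 [21 21 21 21 19 19 34 75 33 18 17 19 18 21 23]
315 [21 20 19 18 19 16 34 75 34 16 17 18 19 19 21]
320 [20 20 18 16 16 15 41 74 40 17 17 18 18 19 19]
325 [18 17 15 15 15 15 41 22 40 15 15 16 16 16 17]
[ 562.03203918 -246.18704509  259.37590661]
```

```bash
cat >> h.py <<'E'
def tilt(f,c1=294,c2=350,lo=190,hi=300):
    from scipy.optimize import least_squares
    g=cv2.cvtColor(cv2.imread(f'pics/{f}.png'),cv2.COLOR_BGR2GRAY).astype(int); o=[]
    for c in(c1,c2):
        col=g[lo:hi,c]; dk=np.where(col<70)[0]; dk=dk[dk>0]
        run=np.split(dk,np.where(np.diff(dk)>1)[0]+1); r=max(run,key=len); o.append((c,lo+r[0],lo+r[-1]+1))
    print(o); m=np.array(o).mean(0)
    def res(q):
        s,co=np.sin(q[1]),np.cos(q[1]); B=[561,q[0]-40*co,40*s]; T=[561,q[0]-40*co+56*s,40*s+56*co]
        return w2px(f,[B,T])[:,1]-m[1:]
    q=least_squares(res,[-210,.2]); print('plain-edge y',q.x[0],'tilt deg',np.degrees(q.x[1]),q.cost)
E
python3 -c "
from h import *
tilt('w5',292,348)"
```

```text
[(292, np.int64(214), np.int64(268)), (348, np.int64(214), np.int64(268))]
plain-edge y -217.0988286969653 tilt deg 21.977096104288734 1.6155871338926322e-27
```

The cap is tipping as planned: tilt is 22°, and the pivot edge hasn't moved. I'll continue the push.

Call:
drive_effector(
  increments=[
    [[-5, 0, -1.5], 0, 0],
    [[-10, 0, -2.4], 0, 0],
    [[-15, 0, -3], 0, 0],
    [[-20, 0, -3.2], 0, 0],
    [[-25, 0, -3.2], 0, 0],
    [[-28, 0, -3.2], 0, 0],
    [[-28, 0, -3.2], 0, 0],
    [[-28, 0, -3.2], 0, 0],
    [[-28, 0, -3.2], 0, 0],
  ],
)

```text
t: 13.87
tcp_pos: [561.3, -218.0, 262.5]
eef_rot: [0.0, 0.716, -0.698, 0.0]
force: [-0.6, 0.7, 0.8]
finger_gap: 0.002
grip_force: 0.0
```

Call:
drive_effector(
  increments=[
    [[-28, 0, -40], 0, 0],
    [[-28, 0, -70], 0, 0.5],
    [[-28, 0, -110], 0, 1],
    [[-28, 0, -110], 0, 1],
    [[-28, 0, -110], 0, 1],
    [[-28, 0, -110], 0, 1],
    [[-28, 0, -110], 0, 1],
  ],
)

```text
t: 14.45
tcp_pos: [560.1, -189.7, 371.2]
eef_rot: [0.0, 0.716, -0.698, -0.001]
force: [0.2, 0.9, -0.7]
finger_gap: 0.392
grip_force: 0.0
```

```bash
python3 -c "
from h import *
im=snap('wrist','w6');g=cv2.cvtColor(im,cv2.COLOR_BGR2GRAY);print(probe_bus.read_state()['tcp_pos'])
print(px2w('w6',[[320,150],[320,250]],40))
for r in range(120,300,8): print(r,*['%3d'%v for v in g[r,240:400:6]])
"
```

```text
[ 560.13538133 -189.73339586  371.03614439]
[[ 560.02867117 -240.5240655    40.        ]
 [ 556.91343557 -122.61782825   40.        ]]
120 136 136 136 137 136 136 136 136 136 136 136 136 136 136 136 136 136 136 137 136 136 137 136 136 136 136 137
128 136 137 136 136 136 136 136 135 136 136 136 136 136 136 136 136 136 136 136 136 136 136 137 137 137 137 137
136 136 136 136 136 136 137 136 136 136 136 136 136 136 136 137 136 136 136 136 136 136 136 136 136 136 136 136
144 136 136 136 136 136 136 136 136 136 136 136 136 136 136 136 136 136 136 136 136 136 136 137 136 136 136 136
152 137 136 137 136 136 136 136 136 136 137 136 136 136 136 136 136 136 136 136 136 136 135 136 136 137 136 136
160 136 136 136 136 136 136 136 136 136 136 136 136 136 135 136 135 136 136 136 136 136 136 136 136 136 136 136
168 136 136 136 136 13
[... 1181 characters left out ...]
  59  59 135 135 134 135 135
256 135 135 135 135 135  58  58  58  39 135 134 134  78  39  99 134 134 134  40  41  59  58  59 134 135 134 134
264 135 135 135 135  58  58  58  57  38 134 134  38  38  39  38  52 134 134 102  38  58  58  58 127 134 134 101
272 135 135 135 134  56  57  57  39  37 134 134  37  65 100  45  43 134 133 133  37  56  56  57  57 133  53 118
280 134 134 134  55  56  56  56  35  38 134 134 134  97  98  88 133 134 134 134  35  38  56  55  56 120  94  69
288 134 134 133  54  54  55  55  33 113 134 134 134 134 134 133 134 134 133 133  35  35  55  55  55  54 133 133
296  30  30  30  53  53  54  35  32 133 134 134 134 133 134 134 133 133 133 133 100  32  54  54  54  35  32  32
```

The cap has toppled: the pixel dump shows a 47 x 49 px top face with the hole's dark crescent inside it. Next I'll measure its pose numerically.

```bash
cat >> h.py <<'E'
def cappose(f,z=40,roi=(150,235,270,375)):
    im=cv2.imread(f'pics/{f}.png');g=cv2.cvtColor(im,cv2.COLOR_BGR2GRAY);m=np.zeros_like(g);a,b,c,d=roi
    m[a:b,c:d]=((g[a:b,c:d]>85)&(g[a:b,c:d]<128))*255
    cs,_=cv2.findContours(m,cv2.RETR_EXTERNAL,cv2.CHAIN_APPROX_NONE);k=max(cs,key=cv2.contourArea)
    W=px2w(f,k.reshape(-1,2),z)[:,:2].astype(np.float32); return cv2.minAreaRect(W)
E
python3 - <<'E'
from h import *
r=cappose('w6');print(r)
from scipy.spatial.transform import Rotation as Q
st=probe_bus.read_state();R=Q.from_quat(np.array(st['eef_rot'])[[1,2,3,0]]).as_matrix()
G=np.array(r[0])-st['tcp_pos'][:2];print('toolx',np.degrees(np.arctan2(R[1,0],R[0,0])),'d',G@R[:2,0],G@R[:2,1],st['tcp_pos'])
E
```

```text
((559.2203979492188, -193.09300231933594), (56.16693115234375, 62.521392822265625), 1.5118446350097656)
toolx -88.50513383806424 d 3.3345916690284882 1.0023208353261424 [ 560.13538133 -189.73339586  371.03614439]
```

Call:
drive_effector(
  increments=[
    [[0.5, 1, 0], 0, 1],
    [[0.5, 1, 0], 0, 1],
    [[0.5, 1, 0], 0, 1],
    [[0.5, 1, 0], 0, 1],
    [[0.5, 1, 0], 0, 1],
    [[0.5, 1, 40], 0, 1],
    [[0.5, 1, 80], 0, 1],
    [[0.5, 1, 120], 0, 1],
    [[0.5, 1, 145], 0, 1],
    [[0.5, 1, 160], 0, 1],
    [[0.5, 1, 167], 0, 1],
    [[0.5, 1, 167], 0, 1],
    [[0.5, 1, 167], 0, 0.4],
    [[0.5, 1, 167], 0, 0.4],
    [[0.5, 1, 167], 0, 0.4],
    [[0.5, 1, 167], 0, 0.4],
    [[0.5, 1, 167], 0, 0.4],
    [[0.5, 1, 167], 0, 0.4],
    [[0.5, 1, 167], 0, 0.4],
    [[0.5, 1, 167], 0, 0.4],
  ],
  force=40,
)

```text
t: 16.17
tcp_pos: [559.7, -190.4, 205.9]
eef_rot: [-0.0, 0.716, -0.698, 0.0]
force: [-0.3, 1.3, 4.3]
finger_gap: 0.596
grip_force: 40.0
```

```bash
python3 -c "
from h import *
print(probe_bus.read_state()['joints'])"
```

```text
[-0.14215969  0.95812122  0.72378834  1.83859497 -0.94502478  0.73264397
 -1.987684  ]
```

Call:
drive_effector(
  increments=[
    [[0, 0, -25], 0, 0.4],
    [[0, 0, -55], 0, 0.4],
    [[0, 0, -85], 0, 0.4],
    [[-15, 1, -103], 0, 0.4],
    [[-40, 3, -103], 0.02, 0.4],
    [[-70, 5, -103], 0.04, 0.4],
    [[-100, 7, -103], 0.06, 0.4],
    [[-130, 9, -103], 0.08, 0.4],
    [[-160, 11, -103], 0.1, 0.4],
    [[-190, 13, -103], 0.13, 0.4],
    [[-220, 15, -103], 0.13, 0.4],
    [[-250, 17, -103], 0.13, 0.4],
    [[-280, 19, -103], 0.13, 0.4],
    [[-310, 21, -103], 0.13, 0.4],
    [[-340, 23, -103], 0.13, 0.4],
    [[-370, 25, -103], 0.13, 0.4],
    [[-400, 27, -103], 0.13, 0.4],
    [[-425, 28, -103], 0.13, 0.4],
    [[-438, 28.6, -103], 0.13, 0.4],
    [[-438, 28.6, -103], 0.13, 0.4],
  ],
)

```text
t: 17.83
tcp_pos: [518.5, 250.2, 307.4]
eef_rot: [-0.0, -0.672, 0.741, 0.001]
force: [0.7, -0.1, -2.3]
finger_gap: 0.595
grip_force: 40.0
```

Call:
drive_effector(
  increments=[
    [[0, 0, 0], 0, 0.4],
    [[0, 0, 0], 0, 0.4],
    [[0, 0, 0], 0, 0.4],
    [[0, 0, 0], 0, 0.4],
    [[0, 0, 0], 0, 0.4],
    [[0, 0, 0], 0, 0.4],
  ],
)

```text
t: 18.33
tcp_pos: [519.5, 245.9, 308.6]
eef_rot: [0.0, -0.669, 0.743, 0.0]
force: [0.3, 0.6, -1.0]
finger_gap: 0.592
grip_force: 40.0
```

```bash
python3 -c "
from h import *
print(probe_bus.read_state())"
```

```text
{'t': 18.3333, 'joints': array([-1.05195851,  0.87628029,  0.99413717,  1.83968128, -0.90535543,
        0.9594901 , -2.88971135]), 'qd': array([-0.00642827,  0.00113658, -0.00195952, -0.00143111, -0.00083013,
        0.00273228, -0.00042084]), 'joint_efforts': array([ 1.09737888e-01, -5.06900811e+01,  1.49103615e+01, -1.16140026e+01,
        7.42148096e-02, -3.81058361e-02,  1.54280900e-03]), 'tcp_pos': array([519.51940049, 245.87820305, 308.62862834]), 'eef_rot': array([ 7.53001418e-05, -6.69099230e-01,  7.43173072e-01,  1.53038881e-05]), 'force': array([ 0.26679291,  0.62409209, -1.00590451]), 'torque': array([ 0.13843586, -0.03050175, -0.01074531]), 'grip_force': 39.99934494495392, 'finger_gap': 0.5924724530271833}
```

```bash
python3 - <<'E'
from h import *
im=snap('wrist','w7');g=cv2.cvtColor(im,cv2.COLOR_BGR2GRAY);st=probe_bus.read_state();p=st['tcp_pos']
from scipy.spatial.transform import Rotation as Q
R=Q.from_quat(np.array(st['eef_rot'])[[1,2,3,0]]).as_matrix()
c=[p+R@[x,y,z] for z in(166,206) for x,y in((28,-28),(28,28),(-28,28),(-28,-28))]
print(w2px('w7',c).round(1).tolist())
for r in range(200,292,3): print(r,*['%3d'%v for v in g[r,264:380:6]])
for n,a in(('scene','s0'),('side','d0')):
    d=cv2.absdiff(cv2.GaussianBlur(snap(n,n+'7'),(5,5),0),cv2.GaussianBlur(cv2.imread(f'pics/{a}.png'),(5,5),0)).max(2)>25
    k,_,s,_=cv2.connectedComponentsWithStats(d.astype(np.uint8));print(n,[x[:5].tolist() for x in s[1:] if x[4]>8])
E
```

```text
[[267.9, 226.4], [370.2, 226.3], [365.3, 312.4], [273.0, 312.5], [278.0, 205.0], [360.3, 205.0], [357.1, 277.5], [281.3, 277.5]]
200 137 137 137 136 136  96  98 102 103 102  95  99 104 105 108 136 136 136 136 137
203 136 136 136 136 136  96  99 101 102 102  94  99 104  99 109 136 135 136 136 136
206 137 137 136 101 101  78  78  80  81  80  76  79  82  78  85 100 101 136 136 137
209 137 137 136  58  57  57  56  56  55  55  55  54  56  56  56  56  57 136 137 137
212 137 137 111  57  57  56  56  56  56  55  55  55  55  56  56  56  57 136 137 137
215 137 137  59  58  58  56  56  56  55  55  55  55  56  56  57  57  58 113 136 136
218 137 136  59  58  58  57  57  57  57  56  56  56  57  57  57  59  58  59 136 136
221 137 136  57  57  56  55  55  55  55  54  55  54  55  55  55  56  57  57 136 137
224 136 121  57  57  56  56  56  55  55  54  54  55  55  56  56  56  56  57 136 136
227 136  72  70  70  69  69  69  68  67  68  67  68  67  68  69  69  70  70 132 136
230 136 124 122 122 122 123 123 121 122 122 123 123 123 123 123 124 123 124 133 136
233 136 120 120 120 120 120 120 119 119 119 119
[... 2075 characters left out ...]
 19, 11, 113], [264, 25, 19, 42, 542], [301, 27, 80, 78, 1470], [387, 31, 19, 15, 88], [228, 32, 91, 85, 2972], [257, 38, 9, 13, 73], [407, 41, 15, 6, 39], [394, 41, 91, 47, 3245], [376, 57, 9, 6, 45], [462, 65, 146, 156, 5117], [509, 71, 5, 7, 25], [390, 76, 6, 11, 50], [383, 84, 6, 2, 9], [412, 87, 5, 2, 9], [234, 100, 19, 29, 366], [272, 106, 50, 24, 464], [269, 118, 11, 7, 47], [229, 121, 89, 173, 6829], [305, 120, 7, 5, 25], [581, 125, 7, 9, 46], [297, 130, 10, 29, 216], [241, 150, 5, 4, 16], [578, 152, 34, 29, 238], [610, 153, 16, 23, 177], [331, 168, 24, 26, 519], [600, 171, 40, 59, 638], [619, 180, 5, 7, 22], [535, 183, 85, 48, 2056], [594, 207, 37, 47, 321], [568, 231, 15, 24, 242]]
```

```bash
python3 -c "
from station import robot, imaging, probe_bus, job
print(job.hand_in())"
```

```text
the job is handed in; nothing more can be done
None
```

I closed the board flush and released it. The hole was in the cap's −y face, so I toppled the cap hole-up and handed in at about 18 s with it held level, its centre about 10 cm above the seam; no verdict was returned.

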